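Close up the vegetable slicer

ROBOT

A 6-joint arm with a two-finger parallel gripper is mounted at the origin on the work surface. World frame = base frame: x ahead of the robot, y to its left, z up, the work surface at z = 0. Lengths are in mm, angles in rad, forces in N, time in s.
With the tool pointing down it reaches from about 350 to 925 mm from the base axis. Payload 6.4 kg.
Tool frame: the origin (TCP) lies between the finger pads; the fingertips stand 17 mm ahead of it and the grasp point (between the pads) lies 2 mm behind it (manip.nose_length is the distance from the TCP to the fingertips, in mm); z points along the fingers, y is the line along which they close (so a half turn about z gives the same grasp; the last joint's range is limited). The gripper opens to 94 mm and grips with 3 to 60 N. Pads are 16 mm wide; open, the fingers measure 119 mm over their backs; the gripper's body (75 mm by 177 mm) begins 78 mm behind the grasp point.
Start: joints at [-1.495, 0.245, 1.558, -0, 1.339, -0.174], TCP at [160.691, -629.835, 222.455] pointing down, gripper open.
Joint ranges: [-3.13, 3.13], [-1.02, 2.26], [0.13, 2.54], [-0.95, 4.09], [0.21, 2.88], [-2.74, 2.74]. Speed limits (rad/s): [2.57, 2.57, 3.14, 3.14, 3.14, 3.14].

INTERFACE

Orientations are given as a 3x3 rotation matrix whose columns are the frame's x, y, z axes.
In Python, from cell import manip gives the robot as it stands.
- The arm moves only by the shell command python3 -m crank 'ROWS' [FORCE]. ROWS is JSON, a list of rows, each a list of 3 entries, a list of its own where there are three numbers: the shift along the tool's x, y, z scaled (see below), then the turn, a rotation vector about the tool's x, y, z scaled (see below), then the opening, from 0 (shut) to 1 (fully open). In form: [[[dx, dy, dz], [ax, ay, az], claw], ...]. A call has exactly 8 rows; each row shifts and turns the commanded pose from where the row before left it, along the tool's axes as they then stand; what a row does not reach is not made up. The controller multiplies each number of a shift by 0.02 m and each number of a turn by 0.12 rad. A row lasts 1/12 s, in which the tool goes at most 41.7 mm and 7.16 degrees, less where a joint would pass 70% of its speed; a pose out of reach is approached as far as the arm can. A call with a number of a shift or a turn outside -1 to 1 is refused whole. A call with a gripper value outside its range is refused whole. The fingers move at their own pace and stop on an object; FORCE is the grip in N (left out, the last holds). Time passes only in rows, so rows that do not move let the fingers close, or fill a call up. It gives the time, the measured TCP pose, the force, the opening and the grip force at its end, in the units of the state.
- manip.get_obs(): the state, without advancing time (a new reading comes with each control period).
- manip.read_camera(name): name is "scene" or "side" or "wrist"; returns a dict with "img" (420x560x3 uint8, blue, green, red), "fx", "fy", "cx", "cy" (pixels), "view" (4x4, takes a point from world to camera coordinates); the wrist camera has in their place "hand_eye" (4x4, takes a point from camera to tool coordinates, whose origin is the TCP and whose axes are the flange's). Camera axes: x right, y down, z forward; pixel columns grow to the right and rows downward; lengths in mm; the calibration is good to about 2 mm. The wrist camera is an equidistant fisheye: a pixel r from the principal point sees the ray r / f radians off the axis. A picture is of the moment at which its call begins: read the wrist's pose just before it. There is no depth.
- manip.hand_in(): hands the job in; it is judged then, once.
The state is a dict: "time_s": time; "joint_pos": joint angles; "dq": joint speeds; "joint_efforts": joint torques, N m; "position": TCP position; "ee_rot": TCP orientation; "contact_force": force on the tool from outside, world axes, zero at the start; "moment": the same for the moment, N m; "opening": opening from 0.0 (shut) to 1.0 (fully open); "finger_force": force on a finger pad.
Only numpy, scipy, OpenCV 4.12 (cv2) and the standard library are available. Lean on these libraries where they do the work, as an engineer would, in place of code of your own. Each camera call takes 0.05 s, during which the arm holds its last target. There are 200 camera calls.

TASK

Close up the vegetable slicer on the kitchen table: first lift the wooden finger guard off its bed and stand it upright in the middle of the square tile, then push the steel blade cassette along its channel, under the hood, until it is fully home against the stop. Last, slide the lock grip across to its end stop, so that its tongue lies behind the cassette. Leave the crockery standing where it is.

Things in the scene. Friction and masses are not known exactly. Their poses are not given: they have to be found in the camera images.
- slicer: aluminium slicer, fixed. Origin: centre of its bed's underside, on the table; z up. Bed 92 (x) by 310 (y) mm, top z = 30. A channel 80 wide runs along y, open at -y; lips over both edges leave 68 between them (underside z = 40.5, top 45.5). An arm 44 wide (y = -2 to 42, top 30) runs out to x = 205 and carries the lock; a slot in the +x wall at y = 2 to 38 lets its tongue in
- stop (a point): on the slicer: middle of the face of the channel's end stop, at slicer x = 0, y = 145, z = 38 mm
- hood (a point): on the slicer: centre of the top of the steel hood that bridges the channel; hood 92 (x) by 45 (y, from 110 to 155) mm, underside z = 60, top 66
- cassette: loose steel blade cassette lying in the channel under the lips, 76 (x) by 110 (y) by 8 mm, with an upright round wooden knob, 28 diameter, 45 high, on it at y = -20. Origin: centre of its underside; axes as the slicer's. Fully home at y = 90 in the slicer's frame (knob then at y = 70); starts at y about -95 to -75
- cassette_knob (a point): centre of the top of the cassette's knob, 53 mm above the cassette's underside
- guard: loose wooden finger guard, 76 mm high, standing on the slicer's bed between cassette and hood: round foot 60 diameter and 14 thick, stem 26 diameter up to 45, round head 40 diameter from 53 to 70. Origin: centre of its underside; z is its upright axis
- tile: square ceramic tile with a blue check, 130 by 130 by 12 mm, fixed flat on the table on one side of the slicer. Origin: centre of its underside, on the table
- lock (a joint): lock slide, m: 0 = drawn fully out, 0.090 = end stop, tongue across the channel behind the cassette. Grows as the grip moves along the slicer's -x. Steel tongue 24 wide (slicer y = 8 to 32), z = 32 to 40, tip at slicer x = 60 at joint 0, -30 at the end stop; passes 3 mm behind a cassette that is home, runs into one that is not
- lock_grip (a point): centre of the top of the lock's wooden grip, 76 mm above the table; the grip is a fin 50 (slicer x) by 16 (slicer y) by 36 mm high, its middle at slicer x = 160, y = 20 at joint 0 and x = 70 at the end stop
- mill: wooden pepper mill, 56 diameter, 180 high, stands close beside the slicer at the channel's open end. Origin under its centre. Leave alone
- mug: white mug, 74 diameter, 80 high, handle at its +y; stands beside the slicer. Origin under its centre. Leave alone
- tumbler: drinking glass, 66 diameter, 90 high, stands beside the lock track. Origin under its centre. Leave alone
- bowl: white bowl, 96 diameter, 50 high, stands beside the lock track. Origin under its centre. Leave alone
- candlestick: white candlestick with candle, 90 diameter foot, 212 high. Origin under its centre. Leave alone
- stick_cup: white cup with breadsticks, 72 diameter, cup 90 and sticks about 195 high. Origin under its centre. Leave alone
- plate: round white plate, 150 diameter, 18 high, fixed on the other side of the slicer from the tile; not used. Origin under its centre
Things that resemble listed ones, but are neither listed nor needed, are in the scene too. Leave any yellow look-alike of the guard alone. What is shaped like the cassette but green is not meant.

How it is judged (in metres and radians):
On the way, in this order (a step that is already met when the one before it is completed fails the run):
1. the finger guard stands upright on the square tile, released (horizontal distance between guard and tile below 0.035 m and z of guard in the frame of tile between 0.009 and 0.016 m and angle between guard's own z axis and vertical below 0.1 rad and contact force between the fingers and guard below 0.1 N), for 0.2 s.
2. the cassette is home against the stop (y of cassette in the frame of slicer above 0.0865 m and z of cassette in the frame of slicer below 0.034 m), for 0.2 s.
3. the lock grip is at its end stop (value of joint lock above 0.087 m), for 0.2 s.
At the end, for the whole second after the job is handed in: guard upright (within 0.1 rad) and at rest on the square tile, its centre within 35 mm of the tile's; cassette lying in the channel within 3.5 mm of its stop and at rest; lock slide within 3 mm of its end stop (all of step 1 and all of step 2 and value of joint lock above 0.087 m and linear speed of each of guard, cassette below 0.02 m/s); the robot touches nothing.
It fails at once if the mill or the mug is shifted more than 25 mm or tipped (distance of any of mill, mug from where it was at the start of the episode above 0.025 m or angle between any of mill, mug's own z axis and vertical above 0.4 rad).
It fails at once if the tumbler or the bowl is shifted more than 25 mm or tipped (distance of any of tumbler, bowl from where it was at the start of the episode above 0.025 m or angle between any of tumbler, bowl's own z axis and vertical above 0.4 rad).
It fails at once if the candlestick or the stick cup is shifted more than 25 mm or tipped (distance of any of candlestick, stick_cup from where it was at the start of the episode above 0.025 m or angle between any of candlestick, stick_cup's own z axis and vertical above 0.4 rad).
It also fails if it takes over 70 s, if anything falls off the work surface, if the arm or the gripper's body presses on something with over 40 N, if the wrist force passes 120 N, or if a joint passes its speed limit or range.

## Working session

There is one attempt and no reset: what is moved stays moved. The work goes in short steps, Python scripts to look and compute and a shell command to move; the robot and the scene stay as the last step left them, time stands still between calls to the robot, and variables do not carry over. Pictures are saved under pics/ and viewed, at most 10 in all, crops included, and the job is handed in when it is done.

```bash
mkdir -p pics; ls; python3 - <<'E'
from cell import manip
import cv2,numpy as np
o=manip.get_obs();print(o)
for n in ["scene","side","wrist"]:
    c=manip.read_camera(n);cv2.imwrite(f"pics/{n}0.png",c["img"])
    print(n,{k:(np.round(v,4).tolist() if k!="img" else 0) for k,v in c.items()})
a=cv2.imread("pics/scene0.png");
cv2.imwrite("pics/scene0b.png",cv2.resize(a,(800,600),interpolation=cv2.INTER_CUBIC))
a=cv2.imread("pics/side0.png");
cv2.imwrite("pics/side0b.png",cv2.resize(a,(800,600),interpolation=cv2.INTER_CUBIC))
E
```

```text
pics
{'time_s': 0.0, 'joint_pos': array([-1.49511446e+00,  2.45779629e-01,  1.55900155e+00, -4.85787146e-05,
        1.33866466e+00, -1.74098501e-01]), 'dq': array([ 9.95188716e-05, -2.26996265e-04, -2.42711518e-05, -6.37960178e-04,
       -1.70240503e-05,  8.02495612e-04]), 'joint_efforts': array([-7.83100695e-04, -4.15827477e+01, -3.14606094e+01,  6.84416480e-02,
        3.32555152e-02, -1.37039929e-04]), 'position': array([ 160.62571114, -629.26306835,  221.37404908]), 'ee_rot': array([[ 9.68963988e-01,  2.47201849e-01, -1.87259549e-04],
       [ 2.47201768e-01, -9.68962272e-01,  1.84431204e-03],
       [ 2.74469910e-04, -1.83336285e-03, -9.99998282e-01]]), 'contact_force': array([-0.82657824, -0.53479221, -0.75374212]), 'moment': array([0.04445809, 0.02845717, 0.01740131]), 'finger_force': 0.0, 'opening': 0.9959967923691013}
scene {'img': 0, 'fx': 400.3232, 'fy': 400.3232, 'cx': 280.9461, 'cy': 202.3467, 'view': [[-0.7097, 0.7045, 0.0093, 328.3473], [0.5594, 0.5715, -0.6004, -202.2028], [-0.4283, -0.4209, -0.7997, 1347.7819], [0.0, 0.0, 0.0, 1.0]]}
side {'img': 0, 'fx': 427.286, 'fy': 427.286, 'cx': 272.3042, 'cy': 208.1151, 'view': [[-0.9238, -0.3825, -0.0158, 413.8354], [-0.242, 0.6155, -0.7501, 169.0806], [0.2966, -0.6891, -0.6612, 940.4628], [0.0, 0.0, 0.0, 1.0]]}
wrist {'img': 0, 'fx': 325.1923, 'fy': 325.1923, 'cx': 275.113, 'cy': 209.6436, 'hand_eye': [[-0.0003, -0.9656, -0.26, 74.2795], [1.0, -0.0, -0.0011, -0.3896], [0.001, -0.26, 0.9656, -162.0298], [0.0, 0.0, 0.0, 1.0]]}
```

View pics/scene0b.png

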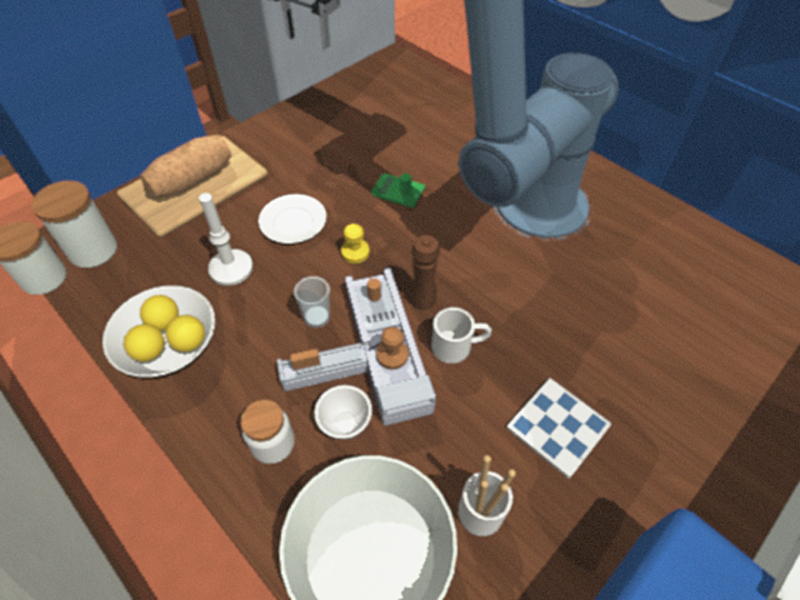

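View pics/side0b.png

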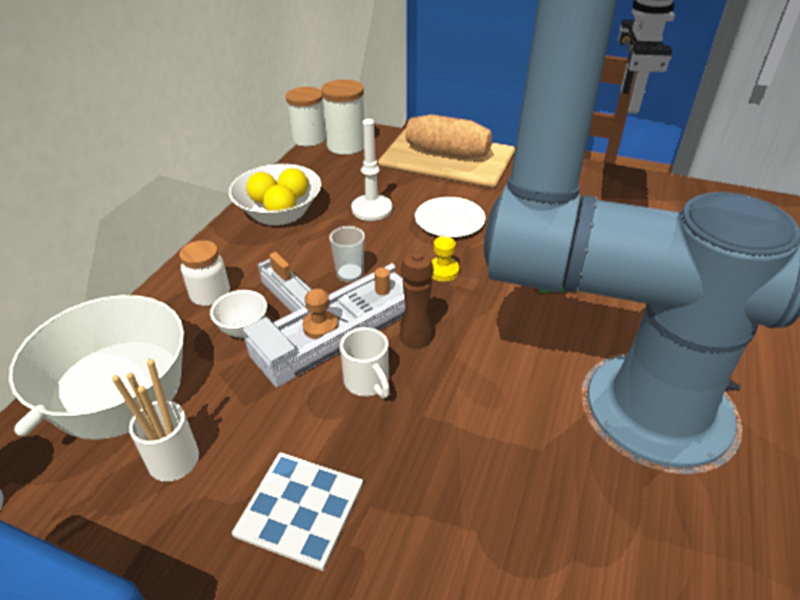

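The scene shows the slicer (hood near (405,395), guard (392,345), cassette knob (374,285)) with the tile at (560,426), mug (453,335), mill (425,270), tumbler (312,300) and bowl (343,412). The side view shows the same objects. Next, enlarged crops.

```bash
python3 - <<'E'
import cv2
a=cv2.imread("pics/scene0.png")[180:300,185:345];cv2.imwrite("pics/c1.png",cv2.resize(a,None,fx=5,fy=5,interpolation=cv2.INTER_CUBIC))
a=cv2.imread("pics/side0.png")[170:280,160:310];cv2.imwrite("pics/c2.png",cv2.resize(a,None,fx=5,fy=5,interpolation=cv2.INTER_CUBIC))
E
```

```text
(no output)
```

View pics/c1.png

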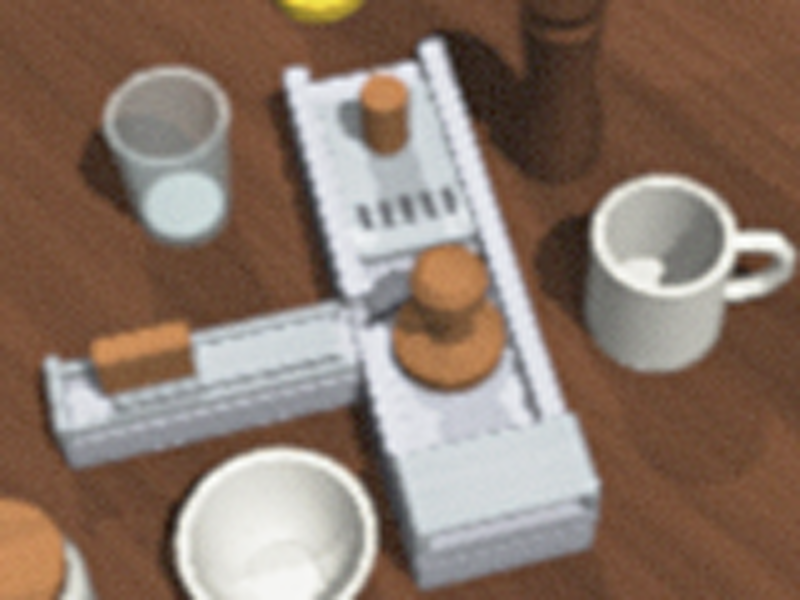

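View pics/c2.png

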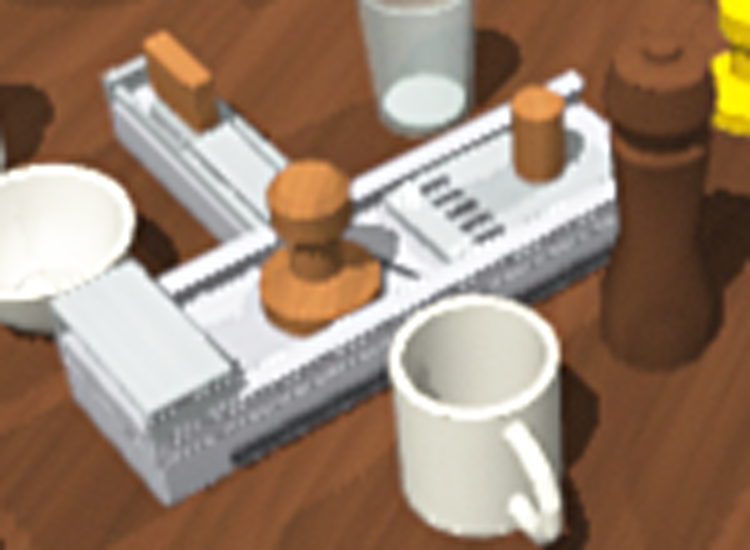

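The crops give, in crop pixels: hood corners c1 (388,455),(575,412),(600,487),(415,537) and c2 (130,262),(242,370),(155,420),(52,300); knob top c1 (384,92), c2 (539,104); guard head c1 (450,285), c2 (309,203); grip top c1 (143,345), c2 (179,57). I will triangulate these.

```bash
cat > h.py <<'E'
import numpy as np
from scipy.optimize import least_squares
V={"s":(400.3232,280.9461,202.3467,np.array([[-0.7097,0.7045,0.0093,328.3473],[0.5594,0.5715,-0.6004,-202.2028],[-0.4283,-0.4209,-0.7997,1347.7819]])),
"d":(427.286,272.3042,208.1151,np.array([[-0.9238,-0.3825,-0.0158,413.8354],[-0.242,0.6155,-0.7501,169.0806],[0.2966,-0.6891,-0.6612,940.4628]]))}
def proj(v,P):
    f,cx,cy,M=V[v];q=M[:,:3]@P+M[:,3];return np.array([f*q[0]/q[2]+cx,f*q[1]/q[2]+cy])
c1=lambda x,y:("s",(185+(x+.5)/5-.5,180+(y+.5)/5-.5))
c2=lambda x,y:("d",(160+(x+.5)/5-.5,170+(y+.5)/5-.5))
s8=lambda x,y:("s",(x*.7,y*.7)); d8=lambda x,y:("d",(x*.7,y*.7))
def onz(ob,z):
    v,p=ob;return least_squares(lambda q:proj(v,np.r_[q,z])-p,[500,0]).x
def tri(*obs):
    r=least_squares(lambda q:np.concatenate([proj(v,q)-p for v,p in obs]),[500,0,50]);return r.x,np.abs(r.fun).max()
def body(pts,x0):  # (local,ob)
    def f(q):
        c,s=np.cos(q[2]),np.sin(q[2]);out=[]
        for L,(v,p) in pts:
            out.append(proj(v,np.array([q[0]+c*L[0]-s*L[1],q[1]+s*L[0]+c*L[1],L[2]]))-p)
        return np.concatenate(out)
    best=min((least_squares(f,[*x0,t],loss='soft_l1',x_scale=[10,10,.1]) for t in np.arange(-3,3.2,.5)),key=lambda r:r.cost)
    return best.x,np.round(f(best.x).reshape(-1,2),1).tolist()
E
python3 - <<'E'
from h import *
np.set_printoptions(precision=2,suppress=True)
H=[(46,110,66),(-46,110,66),(-46,155,66),(46,155,66)]
S=[(H[i],c1(*p)) for i,p in enumerate([(388,455),(575,412),(600,487),(415,537)])]
S+=[(H[i],c2(*p)) for i,p in enumerate([(130,262),(242,370),(155,420),(52,300)])]
S+=[((160,20,76),c1(143,345)),((160,20,76),c2(179,57))]
q,r=body(S,(500,-300));print("slicer",q,r)
R=np.array([[np.cos(q[2]),-np.sin(q[2])],[np.sin(q[2]),np.cos(q[2])]])
def sl(P):return R.T@(np.array(P[:2])-q[:2])
for n,z,a,b in [("knob",83,c1(384,92),c2(539,104)),("head",91.5,c1(450,285),c2(309,203)),("grip",76,c1(143,345),c2(179,57)),("mug",80,c1(662,238),c2(476,357)),("bowl",50,c1(277,538),c2(40,248))]:
    p,e=tri(a,b);print(n,p,"err",e,"onz",onz(a,z),onz(b,z),"slicer",sl(p))
p=onz(c1(168,117),90);print("tumbler",p,sl(p))
for o in (c1(560,155),c2(660,325)):p=onz(o,0);print("mill",p,sl(p))
T=[(-65,-65,12),(65,-65,12),(65,65,12),(-65,65,12)]
for P in ([s8(*p) for p in [(552,380),(610,425),(570,474),(508,425)]],[d8(*p) for p in [(282,455),(362,490),(322,567),(234,535)]]):
    c=np.array([onz(p,12) for p in P]);print("tile",c.mean(0),sl(c.mean(0)),c.tolist())
for n,o in [("candle",s8(230,267)),("stick",s8(484,515)),("plate",s8(292,219)),("yellow",s8(355,250)),("jar",s8(270,445)),("bigbowl",s8(370,570))]:
    p=onz(o,0);print(n,p,sl(p))
E
```

```text
slicer [530.17  29.68  -0.51] [[1.8, -0.7], [0.2, -0.7], [0.6, 0.2], [0.9, -0.7], [0.8, -0.4], [-1.2, -0.2], [-1.4, -0.8], [-0.7, 0.3], [-1.8, -1.0], [-1.0, -0.4]]
knob [483.66 -56.36  81.46] err 0.30121515439836344 onz [485.02 -54.57] [482.83 -55.6 ] slicer [  1.77 -97.8 ]
head [549.55  63.19  92.67] err 0.3474629317983613 onz [549.58  63.58] [550.22  61.07] slicer [ 0.41 38.7 ]
grip [676.64 -28.81  75.21] err 0.7940126808958894 onz [677.93 -26.2 ] [676.12 -30.9 ] slicer [156.31  21.03]
mug [442.74 112.44  76.85] err 0.596876326117922 onz [445.53 115.22] [441.17 113.79] slicer [-116.82   29.11]
bowl [690.69  87.25  39.49] err 0.7433098817230643 onz [692.51  89.55] [682.69  98.57] slicer [111.51 129.02]
tumbler [ 583.1  -119.31] [ 119.31 -103.76]
mill [401.3    3.38] [-99.32 -86.24]
mill [400.03 -10.07] [-93.82 -98.57]
tile [430.3  361.21] [-249.9   239.67] [[368.4132125437875, 299.1823891310222], [367.7518498552622, 423.38810097745005], [489.62270791128583, 424.57377150407723], [495.39446427855586, 297.7110505444043]]
tile [424.8  363.08] [-255.6   238.59] [[489.66835440448693, 298.4788537422583], [360.535669220616, 306.4775548673407], [362.6190963759915, 420.89475401764855], [486.39469790756584, 426.47170032627935]]
candle [ 633.14 -348.52] [ 275.53 -278.8 ]
stick [638.11 365.6 ] [-71.06 345.6 ]
plate [ 450.4  -367.82] [ 125.84 -385.4 ]
yellow [ 409.95 -197.51] [   6.94 -256.95]
jar [812.02  30.05] [245.29 138.81]
bigbowl [823.61 295.88] [124.76 376.03]
```

```bash
A='[[[0.86,-0.9,0],[0,0,0],1],[[0.86,-0.9,0],[0,0,0],1],[[0.86,-0.9,0],[0,0,0],1],[[0.86,-0.9,0],[0,0,0],1],[[0.86,-0.9,0],[0,0,0],1],[[0.86,-0.9,0],[0,0,0],1],[[0.86,-0.9,0],[0,0,0],1],[[0.86,-0.9,0],[0,0,0],1]]'; echo skip
cat > go.py <<'E'
import sys;from h import *
from cell import manip
from scipy.spatial.transform import Rotation as Ro
# target x y z, optional tool-y world angle deg
a=[float(v) for v in sys.argv[1:]];o=manip.get_obs();R=o["ee_rot"]
d=R.T@(np.array(a[:3])-o["position"]);print("pos",o["position"].round(1),"units",(d/20).round(2))
if len(a)>3:
    t=np.radians(a[3]);y=np.array([np.cos(t),np.sin(t),0]);z=np.array([0,0,-1.]);T=np.c_[np.cross(y,z),y,z]
    print("turn units",(Ro.from_matrix(R.T@T).as_rotvec()/.12).round(2))
print("q",o["joint_pos"].round(2),"F",o["contact_force"].round(1),"op",round(float(o["opening"]),3),"ff",o["finger_force"],"t",o["time_s"])
E
python3 -m crank '[[[0.86,-0.9,0],[0,0,0],1],[[0.86,-0.9,0],[0,0,0],1],[[0.86,-0.9,0],[0,0,0],1],[[0.86,-0.9,0],[0,0,0],1],[[0.86,-0.9,0],[0,0,0],1],[[0.86,-0.9,0],[0,0,0],1],[[0.86,-0.9,0],[0,0,0],1],[[0.86,-0.9,0],[0,0,0],1]]'
python3 go.py 549 63 222 60.9
```

```text
skip
time_s: 0.82
position: [258.8, -455.0, 222.1]
ee_rot: [[0.969, 0.247, -0.0], [0.247, -0.969, 0.001], [0.0, -0.001, -1.0]]
contact_force: [0.3, 1.0, 0.7]
opening: 1.0
finger_force: 0.0
pos [ 258.8 -455.   222.1] units [ 2.046e+01 -2.151e+01  2.000e-02]
turn units [-0.000e+00 -1.000e-02 -1.987e+01]
q [-1.27 -0.05  1.88  0.    1.32  0.05] F [0.3 1.  0.7] op 1.0 ff 0.0 t 0.8167
```

```bash
python3 -m crank '[[[0.86,-0.9,0],[0,0,0],1],[[0.86,-0.9,0],[0,0,0],1],[[0.86,-0.9,0],[0,0,0],1],[[0.86,-0.9,0],[0,0,0],1],[[0.86,-0.9,0],[0,0,0],1],[[0.86,-0.9,0],[0,0,0],1],[[0.86,-0.9,0],[0,0,0],1],[[0.86,-0.9,0],[0,0,0],1]]' >/dev/null
python3 -m crank '[[[0.86,-0.9,0],[0,0,0],1],[[0.86,-0.9,0],[0,0,0],1],[[0.86,-0.9,0],[0,0,0],1],[[0.86,-0.9,0],[0,0,0],1],[[0.86,-0.9,0],[0,0,0],1],[[0.86,-0.9,0],[0,0,0],1],[[0.86,-0.9,0],[0,0,0],1],[[0.5,-0.6,0],[0,0,0],1]]' >/dev/null
python3 -m crank '[[[0,0,0],[0,0,-1],1],[[0,0,0],[0,0,-1],1],[[0,0,0],[0,0,-1],1],[[0,0,0],[0,0,-1],1],[[0,0,0],[0,0,-1],1],[[0,0,0],[0,0,-1],1],[[0,0,0],[0,0,-1],1],[[0,0,0],[0,0,-1],1]]' >/dev/null
python3 -m crank '[[[0,0,0],[0,0,-1],1],[[0,0,0],[0,0,-1],1],[[0,0,0],[0,0,-1],1],[[0,0,0],[0,0,-1],1],[[0,0,0],[0,0,-1],1],[[0,0,0],[0,0,-1],1],[[0,0,0],[0,0,-1],1],[[0,0,0],[0,0,-1],1]]' >/dev/null
python3 go.py 549 63 222 60.9
```

```text
pos [ 448.2 -116.7  222.2] units [4.52 9.25 0.01]
turn units [-0.   -0.   -3.82]
q [-0.5  -0.21  2.02  0.    1.33 -1.11] F [-0.1 -0.4  0.3] op 1.0 ff 0.0 t 3.4833
```

```bash
python3 -m crank '[[[0,0,0],[0,0,-0.95],1],[[0,0,0],[0,0,-0.95],1],[[0,0,0],[0,0,-0.95],1],[[0,0,0],[0,0,-0.95],1],[[0,0,0],[0,0,0],1],[[0,0.9,0],[0,0,0],1],[[0,0.9,0],[0,0,0],1],[[0,0.9,0],[0,0,0],1]]' >/dev/null
python3 go.py 549 63 222 60.9
```

```text
pos [475.2 -69.3 222.4] units [0.08 7.58 0.02]
turn units [ 0.  -0.  -0.1]
q [-0.38 -0.16  1.98  0.    1.33 -1.43] F [-0.3 -0.4  0.7] op 1.003 ff 0.0 t 4.15
```

```bash
python3 -m crank '[[[0,0.95,0],[0,0,0],1],[[0,0.95,0],[0,0,0],1],[[0,0.95,0],[0,0,0],1],[[0,0.95,0],[0,0,0],1],[[0,0.95,0],[0,0,0],1],[[0,0.95,0],[0,0,0],1],[[0,0.95,0],[0,0,0],1],[[0,0.5,0],[0,0,0],1]]' >/dev/null
python3 - <<'E'
from cell import manip
import cv2,numpy as np
o=manip.get_obs();np.savez("w1.npz",p=o["position"],R=o["ee_rot"])
a=manip.read_camera("wrist")["img"];cv2.imwrite("pics/w1.png",a);cv2.imwrite("pics/w1b.png",cv2.resize(a,(800,600),interpolation=cv2.INTER_CUBIC))
E
python3 go.py 549 63 222 60.9
```

```text
pos [546.3  56.6 222.2] units [0.04 0.35 0.01]
turn units [ 0.01 -0.   -0.07]
q [-0.1   0.01  1.82  0.    1.32 -1.16] F [-1.4  1.   0.3] op 0.997 ff 0.0 t 4.8667
```

View pics/w1b.png

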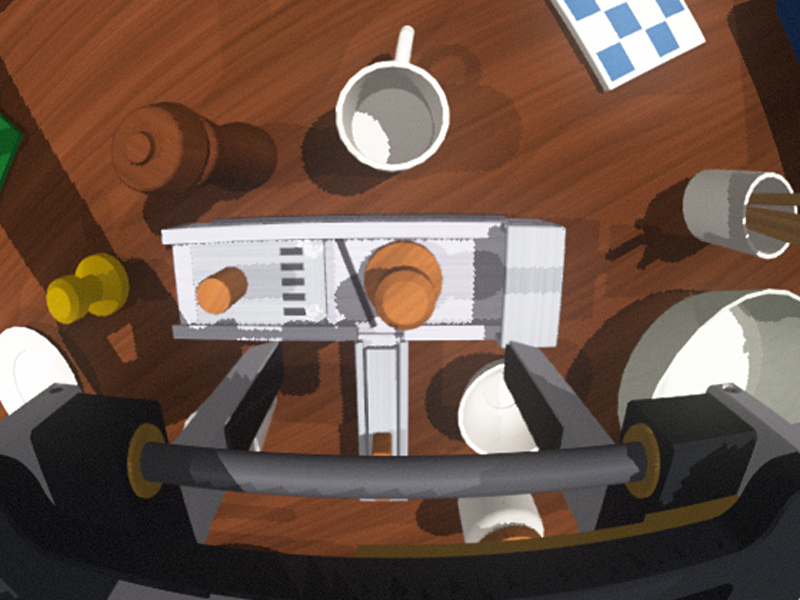

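The wrist view shows the guard head at about (405,298) and foot (403,281), knob top (216,295), hood corners (507,225),(565,228),(558,346),(503,346).

```bash
cat >> h.py <<'E'
HE=np.array([[-0.0003,-0.9656,-0.26,74.2795],[1,0,-0.0011,-0.3896],[0.001,-0.26,0.9656,-162.0298]])
def wr(u,v,z,p,R):  # 800x600 px -> world at height z
    x=np.array([u*.7-275.113,v*.7-209.6436])/325.1923;r=np.hypot(*x);d=np.r_[np.sin(r)*x/r,np.cos(r)]
    d=R@HE[:,:3]@d;c=R@HE[:,3]+p;return (c+d*(z-c[2])/d[2])[:2]
E
python3 - <<'E'
from h import *
w=np.load("w1.npz");p,R=w["p"],w["R"];np.set_printoptions(precision=1,suppress=True)
for n,u,v,z in [("head",405,298,98),("foot",403,281,44),("knob",216,295,83),("h",507,225,66),("h",565,228,66),("h",558,346,66),("h",503,346,66),("mug",393,115,80),("mill",140,148,180)]:print(n,wr(u,v,z,p,R))
E
```

```text
head [551.   61.2]
foot [551.9  60.5]
knob [487.  -54.7]
h [548.1 145.8]
h [570.4 183.5]
h [649.9 141.3]
h [627.3 103.3]
mug [445.4 112.5]
mill [403.5  -3.2]
```

```bash
python3 go.py 551 61.5 90 60.5
```

```text
pos [546.3  56.6 222.2] units [-0.09  0.33  6.61]
turn units [ 0.01 -0.   -0.01]
q [-0.1   0.01  1.82  0.    1.32 -1.16] F [-1.4  1.   0.3] op 0.997 ff 0.0 t 4.8667
```

```bash
python3 -m crank '[[[-0.09,0.33,0.9],[0,0,0],1],[[0,0,0.9],[0,0,0],1],[[0,0,0.9],[0,0,0],1],[[0,0,0.9],[0,0,0],1],[[0,0,0.9],[0,0,0],1],[[0,0,0.9],[0,0,0],1],[[0,0,0.8],[0,0,0],1],[[0,0,0.4],[0,0,0],1]]' 25 >/dev/null
python3 go.py 551 61.5 90 60.5
python3 -m crank '[[[0,0,0],[0,0,0],0],[[0,0,0],[0,0,0],0],[[0,0,0],[0,0,0],0],[[0,0,0],[0,0,0],0],[[0,0,0],[0,0,0],0],[[0,0,0],[0,0,0],0],[[0,0,0],[0,0,0],0],[[0,0,0],[0,0,0],0]]' 25
```

```text
pos [548.7  58.9  88.2] units [-0.03  0.17 -0.09]
turn units [-0.01 -0.03 -0.02]
q [-0.1   0.18  1.9  -0.    1.07 -1.15] F [-0.2 -0.4 -0.8] op 1.0 ff 0.0 t 5.5333
time_s: 6.2
position: [550.5, 59.5, 90.7]
ee_rot: [[-0.87, 0.493, 0.0], [0.493, 0.87, -0.0], [-0.0, 0.0, -1.0]]
contact_force: [0.1, 0.0, 0.0]
opening: 0.469
finger_force: 0.0
```

```bash
python3 -m crank '[[[0,0,0],[0,0,0],0],[[0,0,0],[0,0,0],0],[[0,0,0],[0,0,0],0],[[0,0,0],[0,0,0],0],[[0,0,0],[0,0,0],0],[[0,0,0],[0,0,0],0],[[0,0,-0.5],[0,0,0],0],[[0,0,-1],[0,0,0],0]]' 25
python3 -m crank '[[[0,0,-1],[0,0,0],0],[[0,0,-1],[0,0,0],0],[[0,0,-1],[0,0,0],0],[[0,0,-1],[0,0,0],0],[[0,0,-1],[0,0,0],0],[[0,0,0],[0,0,0],0],[[0,0,0],[0,0,0],0],[[0,0,0],[0,0,0],0]]'
python3 go.py 428 361 210
```

```text
time_s: 6.87
position: [547.9, 59.5, 118.3]
ee_rot: [[-0.87, 0.493, -0.007], [0.493, 0.87, 0.0], [0.006, -0.003, -1.0]]
contact_force: [0.7, -0.2, -1.1]
opening: 0.414
finger_force: 25.0
time_s: 7.53
position: [549.6, 59.4, 219.1]
ee_rot: [[-0.87, 0.493, -0.002], [0.493, 0.87, 0.0], [0.002, -0.001, -1.0]]
contact_force: [-0.6, 0.4, -1.1]
opening: 0.414
finger_force: 25.0
pos [549.6  59.4 219.1] units [12.72 10.12  0.47]
q [-0.1   0.02  1.81 -0.    1.31 -1.15] F [-0.6  0.4 -1.1] op 0.414 ff 24.999725478119217 t 7.5333
```

```bash
python3 -m crank '[[[0.8,0.63,0],[0,0,0],0],[[0.8,0.63,0],[0,0,0],0],[[0.8,0.63,0],[0,0,0],0],[[0.8,0.63,0],[0,0,0],0],[[0.8,0.63,0],[0,0,0],0],[[0.8,0.63,0],[0,0,0],0],[[0.8,0.63,0],[0,0,0],0],[[0.8,0.63,0],[0,0,0],0]]' >/dev/null
python3 -m crank '[[[0.8,0.63,0],[0,0,0],0],[[0.8,0.63,0],[0,0,0],0],[[0.8,0.63,0],[0,0,0],0],[[0.8,0.63,0],[0,0,0],0],[[0.8,0.63,0],[0,0,0],0],[[0.8,0.63,0],[0,0,0],0],[[0.7,0.63,0],[0,0,0],0],[[0.7,0.63,0],[0,0,0],0]]' >/dev/null
python3 - <<'E'
from cell import manip
import cv2,numpy as np
o=manip.get_obs();np.savez("w2.npz",p=o["position"],R=o["ee_rot"])
a=manip.read_camera("side")["img"];cv2.imwrite("pics/d2.png",cv2.resize(a,(800,600),interpolation=cv2.INTER_CUBIC))
E
python3 go.py 428 362 73
```

```text
pos [428.1 361.7 218.2] units [-0.01  0.02  7.26]
q [ 0.5   0.04  1.79  0.    1.31 -0.56] F [-1.9  0.6 -0.5] op 0.419 ff 25.00080678379163 t 8.9167
```

View pics/d2.png

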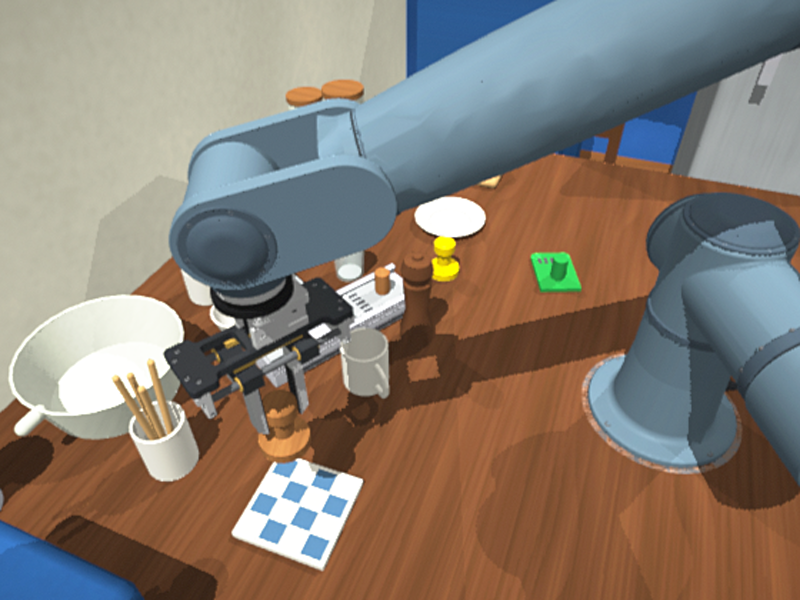

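The guard hangs in the fingers at about (283,430), clear of the cup, above the tile at (298,510) — consistent with being 150 mm above it.

```bash
python3 -m crank '[[[0,0,0.9],[0,0,0],0],[[0,0,0.9],[0,0,0],0],[[0,0,0.9],[0,0,0],0],[[0,0,0.9],[0,0,0],0],[[0,0,0.9],[0,0,0],0],[[0,0,0.9],[0,0,0],0],[[0,0,0.9],[0,0,0],0],[[0,0,0.8],[0,0,0],0]]' >/dev/null
python3 -m crank '[[[0,0,0.1],[0,0,0],0],[[0,0,0],[0,0,0],0],[[0,0,0],[0,0,0],0],[[0,0,0],[0,0,0],0],[[0,0,0],[0,0,0],0],[[0,0,0],[0,0,0],0],[[0,0,0],[0,0,0],0],[[0,0,0],[0,0,0],0]]' >/dev/null
python3 go.py 428 362 72.7
```

```text
pos [430.7 359.2  76.8] units [0.19 0.06 0.21]
q [ 0.49  0.22  1.88 -0.    1.04 -0.56] F [-0.1 -0.7 -1.7] op 0.414 ff 24.999713030993007 t 10.25
```

```bash
for i in 1 2; do python3 -m crank '[[[0,0,0],[0,0,0],0],[[0,0,0],[0,0,0],0],[[0,0,0],[0,0,0],0],[[0,0,0],[0,0,0],0],[[0,0,0],[0,0,0],0],[[0,0,0],[0,0,0],0],[[0,0,0],[0,0,0],0],[[0,0,0],[0,0,0],0]]' |grep -E "pos|cont"; done
python3 -m crank '[[[0,0,0.06],[0,0,0],0],[[0,0,0],[0,0,0],0],[[0,0,0],[0,0,0],0],[[0,0,0],[0,0,0],0],[[0,0,0],[0,0,0],0],[[0,0,0],[0,0,0],0],[[0,0,0],[0,0,0],0],[[0,0,0],[0,0,0],0]]'|grep -E "pos|cont"
```

```text
position: [430.6, 359.1, 76.4]
contact_force: [-0.4, 0.3, -1.6]
position: [430.6, 359.1, 76.5]
contact_force: [-0.4, 0.4, -0.9]
position: [430.6, 359.1, 75.3]
contact_force: [-0.5, -0.6, -0.9]
```

```bash

python3 -m crank '[[[0,0,0.06],[0,0,0],0],[[0,0,0],[0,0,0],0],[[0,0,0],[0,0,0],0],[[0,0,0],[0,0,0],0],[[0,0,0],[0,0,0],0],[[0,0,0],[0,0,0],0],[[0,0,0],[0,0,0],0],[[0,0,0],[0,0,0],0]]'|grep -E "pos|cont"
python3 -m crank '[[[0,0,0.06],[0,0,0],0],[[0,0,0],[0,0,0],0],[[0,0,0],[0,0,0],0],[[0,0,0],[0,0,0],0],[[0,0,0],[0,0,0],0],[[0,0,0],[0,0,0],0],[[0,0,0],[0,0,0],0],[[0,0,0],[0,0,0],0]]'|grep -E "pos|cont"
```

```text
position: [430.6, 359.1, 74.1]
contact_force: [-0.2, -1.4, 0.1]
position: [430.6, 359.1, 72.9]
contact_force: [-0.2, 0.1, -1.7]
```

```bash

python3 -m crank '[[[0,0,0.04],[0,0,0],0],[[0,0,0],[0,0,0],0],[[0,0,0],[0,0,0],0],[[0,0,0],[0,0,0],0.5],[[0,0,0],[0,0,0],0.7],[[0,0,0],[0,0,0],1],[[0,0,0],[0,0,0],1],[[0,0,0],[0,0,0],1]]'|grep -E "pos|cont|open"
python3 -m crank '[[[0,0,0],[0,0,0],1],[[0,0,0],[0,0,0],1],[[0,0,0],[0,0,0],1],[[0,0,0],[0,0,0],1],[[0,0,0],[0,0,0],1],[[0,0,0],[0,0,0],1],[[0,0,-0.5],[0,0,0],1],[[0,0,-1],[0,0,0],1]]'|grep -E "pos|cont|open"
python3 -m crank '[[[0,0,-1],[0,0,0],1],[[0,0,-1],[0,0,0],1],[[0,0,-1],[0,0,0],1],[[0,0,-1],[0,0,0],1],[[0,0,-1],[0,0,0],1],[[0,0,-1],[0,0,0],1],[[0,0,0],[0,0,0],1],[[0,0,0],[0,0,0],1]]'|grep -E "pos|cont|open"
python3 - <<'E'
from cell import manip
import cv2,numpy as np
o=manip.get_obs();np.savez("w3.npz",p=o["position"],R=o["ee_rot"])
a=manip.read_camera("wrist")["img"];cv2.imwrite("pics/w3.png",cv2.resize(a,(800,600),interpolation=cv2.INTER_CUBIC))
E
python3 go.py 485 -55.5 222 60.5
```

```text
position: [430.5, 359.1, 72.0]
contact_force: [-0.2, 0.2, -1.1]
opening: 0.735
position: [428.9, 358.1, 100.4]
contact_force: [-0.3, -0.5, -1.3]
opening: 0.999
position: [431.2, 359.4, 223.5]
contact_force: [-0.1, 0.6, -0.6]
opening: 1.002
pos [430.4 359.  221.8] units [-1.260e+01 -1.668e+01 -1.000e-02]
turn units [-0.   -0.   -0.01]
q [ 0.49  0.04  1.79 -0.    1.31 -0.56] F [ 1.6 -0.4 -1.3] op 0.998 ff 0.0 t 15.6333
```

View pics/w3.png

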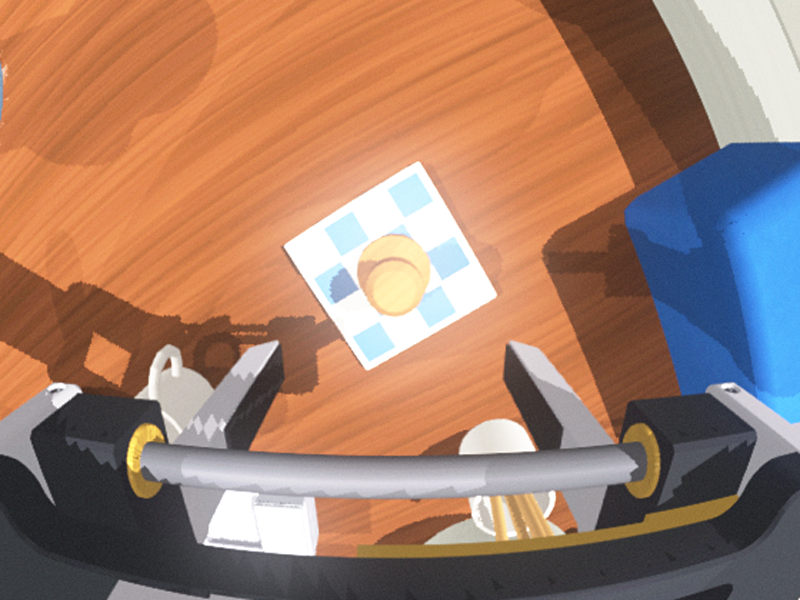

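The guard stands upright in the middle of the tile (393,275), released. Next, the knob.

```bash

python3 -m crank '[[[-0.7,-0.93,0],[0,0,0],1],[[-0.7,-0.93,0],[0,0,0],1],[[-0.7,-0.93,0],[0,0,0],1],[[-0.7,-0.93,0],[0,0,0],1],[[-0.7,-0.93,0],[0,0,0],1],[[-0.7,-0.93,0],[0,0,0],1],[[-0.7,-0.93,0],[0,0,0],1],[[-0.7,-0.93,0],[0,0,0],1]]'>/dev/null
python3 -m crank '[[[-0.7,-0.93,0],[0,0,0],1],[[-0.7,-0.93,0],[0,0,0],1],[[-0.7,-0.93,0],[0,0,0],1],[[-0.7,-0.93,0],[0,0,0],1],[[-0.7,-0.93,0],[0,0,0],1],[[-0.7,-0.93,0],[0,0,0],1],[[-0.7,-0.93,0],[0,0,0],1],[[-0.7,-0.93,0],[0,0,0],1]]'>/dev/null
python3 -m crank '[[[-0.7,-0.9,0],[0,0,0],1],[[-0.7,-0.9,0],[0,0,0],1],[[0,0,0],[0,0,0],1],[[0,0,0],[0,0,0],1],[[0,0,0],[0,0,0],1],[[0,0,0],[0,0,0],1],[[0,0,0],[0,0,0],1],[[0,0,0],[0,0,0],1]]'>/dev/null
python3 go.py 485.5 -55.5 70 60.5
```

```text
pos [485.2 -54.6 221.9] units [-0.04 -0.03  7.6 ]
turn units [ 0. -0.  0.]
q [-0.34 -0.14  1.96  0.    1.32 -1.4 ] F [-0.9  0.8 -0.3] op 0.999 ff 0.0 t 17.6333
```

```bash

python3 -m crank '[[[-0.04,-0.03,0.9],[0,0,0],1],[[0,0,1],[0,0,0],1],[[0,0,1],[0,0,0],1],[[0,0,1],[0,0,0],1],[[0,0,1],[0,0,0],1],[[0,0,1],[0,0,0],1],[[0,0,1],[0,0,0],1],[[0,0,0.7],[0,0,0],1]]' 30 >/dev/null
python3 -m crank '[[[0,0,0],[0,0,0],1],[[0,0,0],[0,0,0],0],[[0,0,0],[0,0,0],0],[[0,0,0],[0,0,0],0],[[0,0,0],[0,0,0],0],[[0,0,0],[0,0,0],0],[[0,0,0],[0,0,0],0],[[0,0,0],[0,0,0],0]]'  |grep -E "pos|cont|open"
python3 -m crank '[[[0,0,0],[0,0,0],0],[[0,0,0],[0,0,0],0],[[0,0,0],[0,0,0],0],[[0,0,0],[0,0,0],0],[[0,0,0],[0,0,0],0],[[0,0,0],[0,0,0],0],[[0,0,0],[0,0,0],0],[[0,0,0],[0,0,0],0]]'  |grep -E "pos|cont|open|fing"
```

```text
position: [485.9, -56.4, 70.4]
contact_force: [-0.0, 0.1, -0.6]
opening: 0.539
position: [485.6, -56.3, 70.1]
contact_force: [-0.7, -0.9, 1.0]
opening: 0.293
finger_force: 30.0
```

```bash

python3 -m crank '[[[0,0.2,0],[0,0,0],0],[[0,0.4,0],[0,0,0],0],[[0,0.4,0],[0,0,0],0],[[0,0.4,0],[0,0,0],0],[[0,0.4,0],[0,0,0],0],[[0,0.4,0],[0,0,0],0],[[0,0.2,0],[0,0,0],0],[[0,0,0],[0,0,0],0]]'>/dev/null
python3 go.py 566 91 70 60.5
```

```text
pos [509.9 -13.4  70.1] units [0.13 5.92 0.01]
turn units [0.01 0.   0.  ]
q [-0.25  0.12  2.01  0.    1.01 -1.31] F [-0.1  0.9 -0.1] op 0.294 ff 30.0 t 20.3
```

```bash

python3 -m crank '[[[0,0.3,0],[0,0,0],0],[[0,0.5,0],[0,0,0],0],[[0,0.5,0],[0,0,0],0],[[0,0.5,0],[0,0,0],0],[[0,0.5,0],[0,0,0],0],[[0,0.5,0],[0,0,0],0],[[0,0.5,0],[0,0,0],0],[[0,0.2,0],[0,0,0],0]]'>/dev/null
python3 go.py 566 91 70 60.5
python3 -m crank '[[[0,0.2,0],[0,0,0],0],[[0,0.2,0],[0,0,0],0],[[0,0.2,0],[0,0,0],0],[[0,0.2,0],[0,0,0],0],[[0,0.2,0],[0,0,0],0],[[0,0,0],[0,0,0],0],[[0,0,0],[0,0,0],0],[[0,0,0],[0,0,0],0]]'>/dev/null
python3 go.py 566 91 70 60.5
```

```text
pos [544.5  47.7  70. ] units [0.13 2.41 0.  ]
turn units [0. 0. 0.]
q [-0.12  0.2   1.92  0.    1.02 -1.18] F [-0.9 -1.9  2.5] op 0.293 ff 29.999966025352478 t 20.9667
pos [553.8  63.9  70.1] units [0.14 1.48 0.  ]
turn units [ 0.01  0.   -0.01]
q [-0.09  0.22  1.89  0.    1.03 -1.14] F [ 0.   0.7 -0.9] op 0.295 ff 29.999809563159943 t 21.6333
```

```bash

python3 -m crank '[[[0,0.2,0],[0,0,0],0],[[0,0.2,0],[0,0,0],0],[[0,0.2,0],[0,0,0],0],[[0,0.2,0],[0,0,0],0],[[0,0.2,0],[0,0,0],0],[[0,0.1,0],[0,0,0],0],[[0,0.05,0],[0,0,0],0],[[0,0,0],[0,0,0],0]]'>/dev/null
python3 go.py 566 91 70 60.5
python3 -m crank '[[[0,0.1,0],[0,0,0],0],[[0,0.05,0],[0,0,0],0],[[0,0.05,0],[0,0,0],0],[[0,0.05,0],[0,0,0],0],[[0,0,0],[0,0,0],0],[[0,0,0],[0,0,0],0],[[0,0,0],[0,0,0],0],[[0,0,0],[0,0,0],0]]'>/dev/null
python3 go.py 566 91 70 60.5
```

```text
pos [565.3  84.2  70. ] units [0.14 0.32 0.  ]
turn units [ 0.    0.   -0.01]
q [-0.05  0.25  1.85  0.    1.04 -1.11] F [0.3 1.3 0. ] op 0.288 ff 29.999921321868896 t 22.3
pos [567.6  88.2  70.1] units [0.14 0.08 0.  ]
turn units [ 0.    0.   -0.01]
q [-0.04  0.26  1.85  0.    1.04 -1.1 ] F [ 0.4  0.1 -0.6] op 0.295 ff 29.99987304210663 t 22.9667
```

Keep creeping until the stop pushes back.

```bash
for k in 1; do
python3 -m crank '[[[0,0.05,0],[0,0,0],0],[[0,0.05,0],[0,0,0],0],[[0,0.05,0],[0,0,0],0],[[0,0.05,0],[0,0,0],0],[[0,0,0],[0,0,0],0],[[0,0,0],[0,0,0],0],[[0,0,0],[0,0,0],0],[[0,0,0],[0,0,0],0]]'>/dev/null
python3 go.py 566 91 70
python3 -m crank '[[[0,0.05,0],[0,0,0],0],[[0,0.05,0],[0,0,0],0],[[0,0.05,0],[0,0,0],0],[[0,0.05,0],[0,0,0],0],[[0,0,0],[0,0,0],0],[[0,0,0],[0,0,0],0],[[0,0,0],[0,0,0],0],[[0,0,0],[0,0,0],0]]'>/dev/null
python3 go.py 566 91 70
done
```

```text
pos [568.3  89.4  70.3] units [0.14 0.01 0.01]
q [-0.04  0.26  1.84 -0.01  1.04 -1.09] F [ -8.1 -10.4   6.8] op 0.294 ff 30.00807523727417 t 23.6333
pos [568.5  89.6  70.6] units [ 0.14 -0.    0.03]
q [-0.04  0.27  1.84 -0.01  1.05 -1.09] F [-15.8 -22.5  15.2] op 0.291 ff 30.03563493490219 t 24.3
```

```bash

python3 -m crank '[[[0,-0.15,0],[0,0,0],0],[[0,-0.1,0],[0,0,0],0],[[0,0,0],[0,0,0],0.3],[[0,0,0],[0,0,0],0.35],[[0,0,0],[0,0,0],0.4],[[0,0,0],[0,0,0],0.5],[[0,0,0],[0,0,0],0.6],[[0,0,0],[0,0,0],0.6]]'>/dev/null
python3 go.py 566 91 70
python3 -m crank '[[[0,0,-0.5],[0,0,0],0.6],[[0,0,-1],[0,0,0],0.6],[[0,0,-1],[0,0,0],0.6],[[0,0,-1],[0,0,0],0.6],[[0,0,-1],[0,0,0],0.6],[[0,0,0],[0,0,0],0.7],[[0,0,0],[0,0,0],0.8],[[0,0,0],[0,0,0],0.8]]'>/dev/null
python3 - <<'E'
from cell import manip
import cv2,numpy as np
o=manip.get_obs();np.savez("w4.npz",p=o["position"],R=o["ee_rot"])
a=manip.read_camera("wrist")["img"];cv2.imwrite("pics/w4.png",cv2.resize(a,(800,600),interpolation=cv2.INTER_CUBIC))
E
python3 go.py 679 -28 170 60.5
```

```text
pos [568.7  90.2  70.1] units [ 0.14 -0.03  0.01]
q [-0.04  0.26  1.84 -0.    1.04 -1.09] F [-5.3 -9.6  7.1] op 0.572 ff 5.545088894432411 t 24.9667
pos [568.1  90.9 158.4] units [-7.75 -2.43 -0.59]
turn units [-0.01 -0.02 -0.01]
q [-0.04  0.14  1.8   0.    1.2  -1.09] F [-0.1  0.  -0.7] op 0.793 ff 0.0 t 25.6833
```

View pics/w4.png

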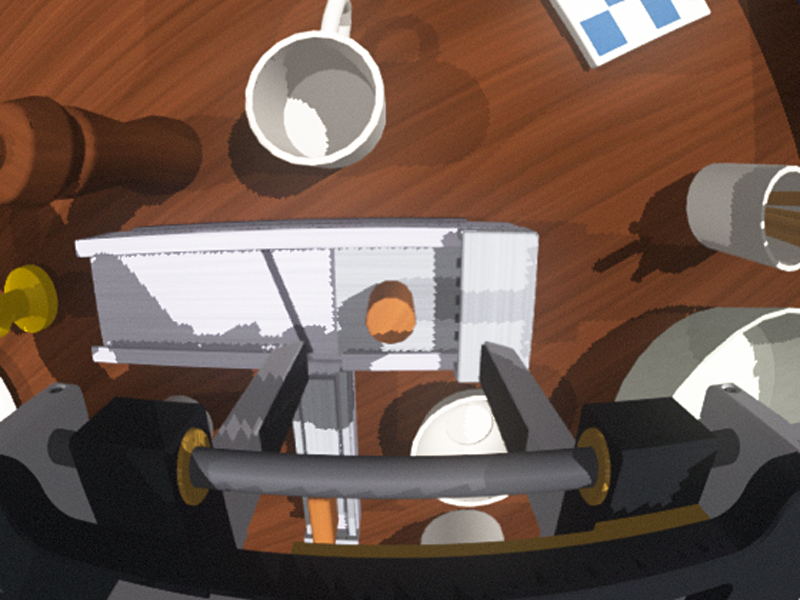

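The cassette's rear edge (x≈333) lies past the lock slot, with the knob close to the hood: home. Now to the lock grip, around (321,520).

```bash

python3 -m crank '[[[-0.9,-0.3,0],[0,0,0],0.6],[[-0.9,-0.3,0],[0,0,0],0.6],[[-0.9,-0.3,0],[0,0,0],0.6],[[-0.9,-0.3,0],[0,0,0],0.6],[[-0.9,-0.3,0],[0,0,0],0.6],[[-0.9,-0.3,0],[0,0,0],0.6],[[-0.9,-0.3,0],[0,0,0],0.6],[[-0.9,-0.3,0],[0,0,0],0.6]]'>/dev/null
python3 -m crank '[[[-0.7,-0.1,0],[0,0,0],0.6],[[0,0,0],[0,0,0],0.6],[[0,0,0],[0,0,0],0.6],[[0,0,0],[0,0,0],0.6],[[0,0,0],[0,0,0],0.6],[[0,0,0],[0,0,0],0.6],[[0,0,0],[0,0,0],0.6],[[0,0,0],[0,0,0],0.6]]'>/dev/null
python3 - <<'E'
from cell import manip
import cv2,numpy as np
o=manip.get_obs();np.savez("w5.npz",p=o["position"],R=o["ee_rot"])
a=manip.read_camera("wrist")["img"];cv2.imwrite("pics/w5.png",cv2.resize(a,(800,600),interpolation=cv2.INTER_CUBIC))
E
python3 go.py 681 -30.5 64 60.5
```

```text
pos [681.7 -30.4 160.3] units [ 0.03 -0.02  4.81]
turn units [ 0.  0. -0.]
q [-0.21  0.37  1.51  0.    1.25 -1.27] F [-0.3  0.2 -0.5] op 0.599 ff 0.0 t 27.0667
```

View pics/w5.png

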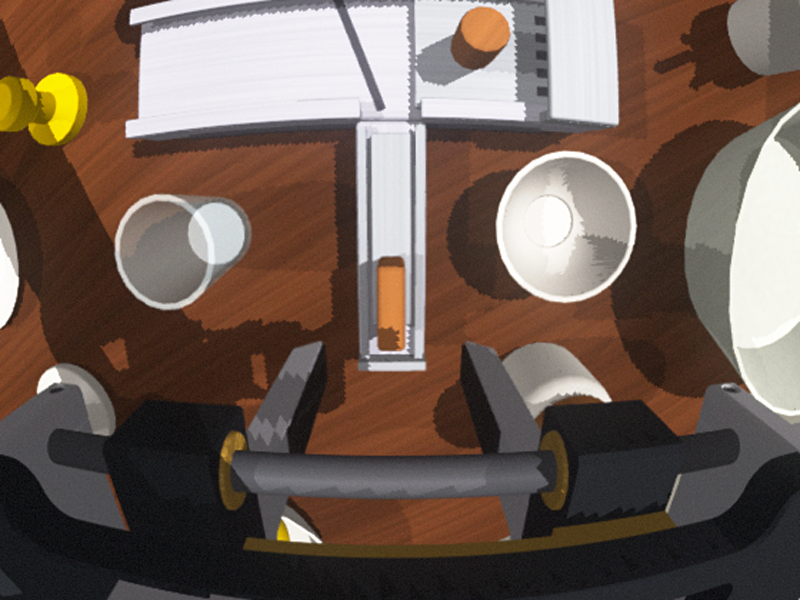

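The grip shows at (391,306), centred between the fingers; tumbler and bowl are well clear.

```bash
python3 - <<'E'
from h import *
w=np.load("w5.npz");p,R=w["p"],w["R"]
g=wr(391,307,76,p,R);print(g,R.T[:2,:2]@(g-p[:2]))
E
python3 -m crank '[[[0,0,0.6],[0,0,0],0.6],[[0,0,0.6],[0,0,0],0.6],[[0,0,0.6],[0,0,0],0.6],[[0,0,0.6],[0,0,0],0.6],[[0,0,0.6],[0,0,0],0.6],[[0,0,0.6],[0,0,0],0.6],[[0,0,0.6],[0,0,0],0.6],[[0,0,0.5],[0,0,0],0.6]]' 30 |grep -E "pos|cont|open"
```

```text
[677.54851647 -30.05317549] [ 3.6776817  -1.77845549]
position: [681.3, -30.7, 64.2]
contact_force: [-1.0, -0.4, -0.1]
opening: 0.601
```

```bash

python3 -m crank '[[[0.15,-0.05,0],[0,0,0],0.6],[[0,0,0],[0,0,0],0],[[0,0,0],[0,0,0],0],[[0,0,0],[0,0,0],0],[[0,0,0],[0,0,0],0],[[0,0,0],[0,0,0],0],[[0,0,0],[0,0,0],0],[[0,0,0],[0,0,0],0]]' 30 >/dev/null
python3 -m crank '[[[0,0,0],[0,0,0],0],[[0,0,0],[0,0,0],0],[[0.1,0,0],[0,0,0],0],[[0.2,0,0],[0,0,0],0],[[0.3,0,0],[0,0,0],0],[[0.3,0,0],[0,0,0],0],[[0.1,0,0],[0,0,0],0],[[0,0,0],[0,0,0],0]]' 30 |grep -E "pos|cont|open|fing"
```

```text
position: [660.6, -20.0, 66.4]
contact_force: [-1.8, -1.8, 4.2]
opening: 0.168
finger_force: 30.0
```

```bash

python3 -m crank '[[[0.2,0,0],[0,0,0],0],[[0.4,0,0],[0,0,0],0],[[0.4,0,0],[0,0,0],0],[[0.4,0,0],[0,0,0],0],[[0.4,0,0],[0,0,0],0],[[0.4,0,0],[0,0,0],0],[[0.3,0,0],[0,0,0],0],[[0.2,0,0],[0,0,0],0]]' >/dev/null
python3 go.py 600 15 64
python3 -m crank '[[[0.2,0,0],[0,0,0],0],[[0.1,0,0],[0,0,0],0],[[0.1,0,0],[0,0,0],0],[[0.1,0,0],[0,0,0],0],[[0.1,0,0],[0,0,0],0],[[0.1,0,0],[0,0,0],0],[[0,0,0],[0,0,0],0],[[0,0,0],[0,0,0],0]]' >/dev/null
python3 go.py 600 15 64
```

```text
pos [613.4   6.6  66.4] units [0.79 0.04 0.12]
q [-0.17  0.34  1.74 -0.    1.05 -1.23] F [ 0.6 -6.   4.8] op 0.166 ff 30.00009387731552 t 29.7333
pos [604.4  11.6  66.5] units [0.28 0.04 0.12]
q [-0.17  0.32  1.77 -0.    1.04 -1.22] F [ 11.  -10.   -3.9] op 0.173 ff 29.999778270721436 t 30.4
```

```bash

python3 -m crank '[[[0.05,0,0],[0,0,0],0],[[0.05,0,0],[0,0,0],0],[[0.05,0,0],[0,0,0],0],[[0.05,0,0],[0,0,0],0],[[0,0,0],[0,0,0],0],[[0,0,0],[0,0,0],0],[[0,0,0],[0,0,0],0],[[0,0,0],[0,0,0],0]]' >/dev/null
python3 go.py 600 15 64
python3 -m crank '[[[0.05,0,0],[0,0,0],0],[[0.05,0,0],[0,0,0],0],[[0.05,0,0],[0,0,0],0],[[0,0,0],[0,0,0],0],[[0,0,0],[0,0,0],0],[[0,0,0],[0,0,0],0],[[0,0,0],[0,0,0],0],[[0,0,0],[0,0,0],0]]' >/dev/null
python3 go.py 600 15 64
```

```text
pos [603.6  12.   66.7] units [0.23 0.04 0.13]
q [-0.17  0.32  1.78 -0.    1.03 -1.22] F [ 20.2 -14.2 -13. ] op 0.166 ff 29.991248846054077 t 31.0667
pos [602.4  12.7  67. ] units [0.16 0.04 0.15]
q [-0.16  0.31  1.79 -0.01  1.02 -1.22] F [ 25.1 -16.7 -16.2] op 0.168 ff 29.98719334602356 t 31.7333
```

```bash

python3 -m crank '[[[-0.15,0,0],[0,0,0],0],[[-0.1,0,0],[0,0,0],0],[[0,0,0],[0,0,0],0.2],[[0,0,0],[0,0,0],0.3],[[0,0,0],[0,0,0],0.6],[[0,0,0],[0,0,0],0.6],[[0,0,0],[0,0,0],0.6],[[0,0,0],[0,0,0],0.6]]'>/dev/null
python3 go.py 600 15 64
python3 -m crank '[[[0,0,-0.5],[0,0,0],0.6],[[0,0,-1],[0,0,0],0.6],[[0,0,-1],[0,0,0],0.6],[[0,0,-1],[0,0,0],0.6],[[0,0,-1],[0,0,0],0.6],[[0,0,-1],[0,0,0],0.6],[[0,0,-1],[0,0,0],0.6],[[0,0,0],[0,0,0],0.6]]'>/dev/null
python3 - <<'E'
from cell import manip
import cv2,numpy as np
o=manip.get_obs();np.savez("w6.npz",p=o["position"],R=o["ee_rot"]);print(o["position"],o["contact_force"])
a=manip.read_camera("wrist")["img"];cv2.imwrite("pics/w6.png",cv2.resize(a,(800,600),interpolation=cv2.INTER_CUBIC))
E
```

```text
pos [599.9  14.8  65.7] units [0.   0.01 0.09]
q [-0.16  0.32  1.78  0.    1.04 -1.22] F [-0.1 -0.  -0.4] op 0.52 ff 0.0 t 32.4
[603.0252521   14.02706056 201.77627205] [ 0.48249324 -0.13854461  0.63552133]
```

View pics/w6.png

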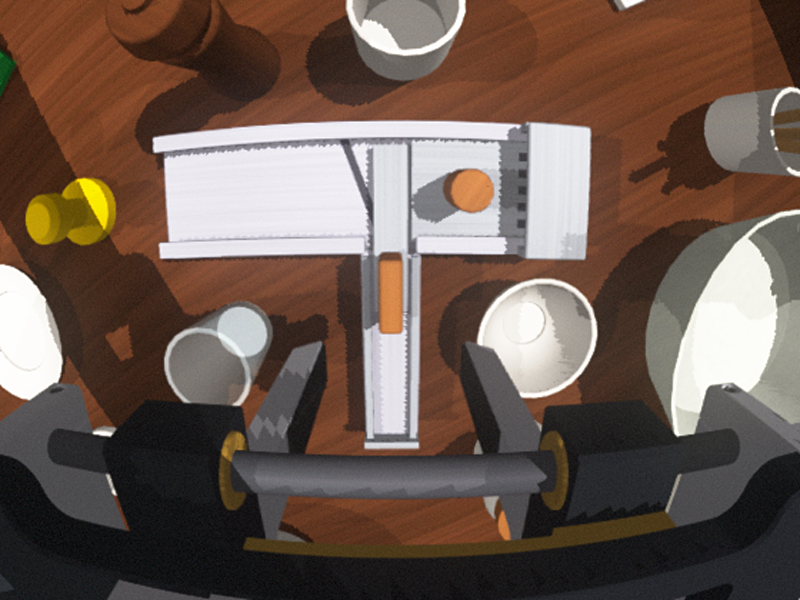

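```bash
python3 - <<'E'
from h import *
np.set_printoptions(precision=1,suppress=True)
w=np.load("w6.npz");p,R=w["p"],w["R"];A=R.T[:2,:2]
f=lambda u,v,z:A@wr(u,v,z,p,R)
k=f(470,190,83)
for n,q in [("tip",f(392,144,40)),("grip near",f(390,254,76)),("grip far",f(390,332,76)),("lip-in",f(392,141,45.5)),("track end",f(392,447,40))]:print(n,-(q-k)[0],(q-k)[1])
E
```

```text
tip -29.906616638616697 -47.047615453381695
grip near 40.89959855900145 -48.343651117010495
grip far 92.60373983383096 -48.446152316338384
lip-in -31.618543628115333 -47.04735403385979
track end 206.45283871397936 -47.25839265252392
```

```bash
python3 -c "
from cell import manip
print(manip.hand_in())"
```

```text
the job is handed in; nothing more can be done
None
```

I handed the job in at about 33 s of the 70 s, with no verdict returned. The guard stands in the middle of the tile, the cassette is home against its stop, the lock slide is at its end stop behind it, and no crockery was touched.

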